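Zero the piece tally by its click wheels

ROBOT

A 6-joint arm with a two-finger parallel gripper is mounted at the origin on a cart in front of the work surface, level with it; the furniture and walls round the work are solid. World frame = base frame: x ahead of the robot, y to its left, z up, the work surface at z = 0. Lengths are in m, angles in rad, forces in N, time in s.
With the tool pointing down it reaches from about 0.225 to 0.875 m from the base axis. Payload 3.4 kg.
Tool frame: the origin (TCP) lies at the very end of the fingers, on their centre line; the grasp point (between the pads) lies 19 mm behind it; z points along the fingers, y is the line along which they close (so a half turn about z gives the same grasp; the last joint's range is limited). The gripper opens to 85 mm and grips with 20 to 120 N. Pads are 22 mm wide; open, the fingers measure 114 mm over their backs; the gripper's body (76 mm by 85 mm) begins 54 mm behind the grasp point. The pads swing forward as they close: fully open they stand 13 mm farther back than shut.
Start: joints at [0.983, 0.276, 1.505, -0, 1.361, -0.121], TCP at [0.259, 0.514, 0.231] pointing down, gripper open.
Joint ranges: [-2.89, 2.89], [-0.75, 2.08], [0.22, 2.7], [-1.18, 4.32], [0.11, 2.71], [-2.7, 2.7]. Speed limits (rad/s): [2.57, 2.57, 3.14, 3.14, 3.14, 3.14].

INTERFACE

Orientations are given as a unit quaternion [w, x, y, z].
In Python, from rig import get_state, optics, sign_off gives the robot as it stands.
- The arm moves only by the tool send_rows, never from a script. Its argument "increments" is a list of rows, each an object with "gripper": the gripper's target within -1 to 1 (shut at 1, half-way at 0, fully open at -1); "linear": the shift along the world's x, y, z in m, a list of three; "delta_rot": the turn, a rotation vector about the world's x, y, z in rad, a list of three. In form: [{"gripper": gripper, "linear": [dx, dy, dz], "delta_rot": [rx, ry, rz]}, ...]. A call has 1 to 8 rows; each row is the pose to reach, as a shift and turn from the pose commanded when the call began; what a row does not reach only later rows make up. A row lasts 1/10 s, in which the tool goes at most 50 mm and 8.59 degrees, less where a joint would pass 70% of its speed; a pose out of reach is approached as far as the arm can. A call with a gripper value outside its range is refused whole. The fingers move at their own pace and stop on an object; "newtons" is the grip in N (left out, the last holds). Time passes only in rows, so rows that repeat a pose let the fingers close. It gives the time, the measured TCP pose, the force, the opening and the grip force at its end, in the units of the state.
- get_state(): the state, without advancing time (a new reading comes with each control period).
- optics.get_image(name): name is "side" or "top" or "wrist"; returns a dict with "pixels" (400x640x3 uint8, blue, green, red), "K" (3x3 intrinsics, pixels), "rvec" (rotation vector, rad) and "tvec" (3), from world to camera coordinates, as OpenCV has them; the wrist camera has in their place "T_tool_cam" (4x4, takes a point from camera to tool coordinates, whose origin is the TCP and whose axes are the flange's). Camera axes: x right, y down, z forward; pixel columns grow to the right and rows downward; lengths in m; the calibration is good to about 2 mm. The wrist camera is an equidistant fisheye: a pixel r from the principal point sees the ray r / f radians off the axis. A picture is of the moment at which its call begins: read the wrist's pose just before it. There is no depth.
- sign_off(): hands the job in; it is judged then, once.
The state is a dict: "clock": time; "qpos": joint angles; "qd": joint speeds; "effort": joint torques, N m; "position": TCP position; "ee_rot": TCP orientation; "contact_force": force on the tool from outside, world axes, zero at the start; "moment": the same for the moment, N m; "width": finger opening in m; "gripper_force": force on a finger pad.
Only numpy, scipy, OpenCV 4.12 (cv2) and the standard library are available. Lean on these libraries where they do the work, as an engineer would, in place of code of your own. Each camera call takes 0.05 s, during which the arm holds its last target. There are 200 camera calls.

TASK

A new run of mouldings is about to start, so zero the green two-wheel piece tally: with a fingertip, gently flick the teeth of each thumbwheel, either way round, until its red tooth stands straight up in line with the brass pointers and the wheel rests in that click. Do not grip or pick up anything, and leave the setting block, the wedge and the spacer ring lying round it where they are.

Things in the scene. Friction and masses are not known exactly. Their poses are not given: they have to be found in the camera images.
- tally_stand: Green two-wheel piece tally, screwed down. Origin under the centre of its base plate (100 x 190 x 12 mm); x away from the robot, y along the axle, which is 74 mm up over the origin. Cheeks 7 mm thick, 44 mm along x at y = -85, 0, +85 mm, tops 102 mm up, brass pointers to 106 mm. Wheels between them at y = +40 (left) and -40 mm (right). A push of over 25 N is too rough.
- left_hub (a point): Centre of the left (+y) thumbwheel, on the axle 74 mm over the table; axes as the stand's. The wheel stands upright, turns about y: disc of 32 mm radius, eight flat radial teeth 45 degrees apart, 7 mm thick, 20 mm wide along the axle, tips at 58 mm radius (26 mm clear of the disc; upright tooth's top 132 mm over the table). One tooth red, the opposite one blue, six white.
- right_hub (a point): Centre of the right (-y) thumbwheel, on the axle 74 mm over the table; axes as the stand's. The wheel stands upright, turns about y: disc of 32 mm radius, eight flat radial teeth 45 degrees apart, 7 mm thick, 20 mm wide along the axle, tips at 58 mm radius (26 mm clear of the disc; upright tooth's top 132 mm over the table). One tooth red, the opposite one blue, six white.
- left_wheel (a joint): Turn of the left thumbwheel, rad: 0 (or a multiple of 6.283) with the red tooth straight up; grows as the wheel's top rolls away from the robot (stand's +x). Clicks every 0.785 (one tooth), always with a tooth straight up. Pushed over half a click (0.39) it snaps on to the next by itself, less and it springs back; damped; about 5 N at a tooth. Stops only at +-12.6. Starts 1 to 7 clicks up from 0.
- right_wheel (a joint): Turn of the right thumbwheel, rad: 0 (or a multiple of 6.283) with the red tooth straight up; grows as the wheel's top rolls away from the robot (stand's +x). Clicks every 0.785 (one tooth), always with a tooth straight up. Pushed over half a click (0.39) it snaps on to the next by itself, less and it springs back; damped; about 5 N at a tooth. Stops only at +-12.6. Starts 1 to 7 clicks up from 0.
- setting_block: Bystander, loose: white setting block with a black knob, 40x60x46 mm, close by the right-hand end of the tally; origin at the centre of its underside.
- wedge: Bystander, loose: beech wedge, 30x120x24 mm, behind the tally (away from the robot); origin at the centre of its underside.
- spindle_ring_1: Bystander, loose: turned grey steel spacer ring, 60 mm across and 20 mm high, flat on the table in front of the tally, to the right; origin at the centre of its underside.

How it is judged:
At the end, for the whole second after the job is handed in: Both wheels rest with the red tooth straight up, within 0.13 rad (7 degrees; a click is 45 degrees), whichever way round they were brought there ((value of joint left_wheel between -12.6964 and -12.4364 rad or value of joint left_wheel between -6.41319 and -6.15319 rad or value of joint left_wheel between -0.13 and 0.13 rad or value of joint left_wheel between 6.15319 and 6.41319 rad or value of joint left_wheel between 12.4364 and 12.6964 rad) and (value of joint right_wheel between -12.6964 and -12.4364 rad or value of joint right_wheel between -6.41319 and -6.15319 rad or value of joint right_wheel between -0.13 and 0.13 rad or value of joint right_wheel between 6.15319 and 6.41319 rad or value of joint right_wheel between 12.4364 and 12.6964 rad) and velocity of joint left_wheel between -0.2 and 0.2 rad/s and velocity of joint right_wheel between -0.2 and 0.2 rad/s); the robot touches nothing.
It fails at once if the white setting block was shifted or picked up (more than 15 mm) (distance of setting_block from where it was at the start of the episode above 0.015 m).
It fails at once if the beech wedge was shifted or picked up (more than 15 mm) (distance of wedge from where it was at the start of the episode above 0.015 m).
It fails at once if the loose spacer ring was shifted or picked up (more than 15 mm) (distance of spindle_ring_1 from where it was at the start of the episode above 0.015 m).
It fails at once if the tally was handled roughly (more than 25 N) (contact force between any of the fingers, the arm and tally_stand above 25 N).
It also fails if it takes over 72 s, if anything falls off the work surface, if the arm or the gripper's body presses on something with over 40 N, if the wrist force passes 120 N, or if a joint passes its speed limit or range.

## Working session

There is one attempt and no reset: what is moved stays moved. The work goes in short steps, Python scripts to look and compute and a tool call to move; the robot and the scene stay as the last step left them, time stands still between calls to the robot, and variables do not carry over. Pictures are saved under pics/ and viewed, at most 10 in all, crops included, and the job is handed in when it is done.

Besides the shell and the picture viewer there is one more tool, called as name(argument=value, ...), one argument or row to a line, values as JSON. send_rows: Moves the arm, as the interface text tells. Its arguments: {"type":"object","properties":{"increments":{"type":"array"},"newtons":{"type":"number"}},"required":["increments"]}

```bash
mkdir -p pics
python3 - <<'E'
from rig import get_state, optics
import cv2,pickle
s=get_state(); print(s)
d={}
for n in("side","top"):
    d[n]=optics.get_image(n); cv2.imwrite(f"pics/{n}0.png",d[n]["pixels"]); print(n,d[n]["K"],d[n]["rvec"],d[n]["tvec"])
pickle.dump(d,open("d0.pkl","wb"))
E
```

```text
{'clock': 0.0, 'qpos': array([ 9.83025580e-01,  2.76604914e-01,  1.50613682e+00,  1.86164990e-05,
        1.36069218e+00, -1.21002250e-01]), 'qd': array([-1.28143075e-03,  7.67730630e-04,  9.03968848e-05,  5.43818403e-04,
       -1.97963415e-04, -1.56465817e-05]), 'effort': array([ 5.62875684e-04, -4.16767108e+01, -2.45811385e+01, -6.50674019e-05,
        1.13140160e-02,  7.33609568e-06]), 'position': array([0.25845778, 0.51304962, 0.23043258]), 'ee_rot': array([-3.28008643e-04,  2.31273140e-01,  9.72888425e-01, -8.60263198e-04]), 'contact_force': array([ 0.32248894,  0.51421332, -0.76524878]), 'moment': array([-0.02735737,  0.04031128, -0.01132685]), 'gripper_force': 0.0, 'width': 0.08526148055086787}
side [[494.48995722   0.         316.85022455]
 [  0.         494.48995722 200.90026038]
 [  0.           0.           1.        ]] [ 0.56242298  2.61788966 -1.30244321] [0.61138577 0.02406275 0.92806914]
top [[385.43404988   0.         313.0577044 ]
 [  0.         385.43404988 206.84309625]
 [  0.           0.           1.        ]] [ 2.1867233  -2.15166176  0.09743142] [-0.2396474   0.57301797  0.89079241]
```

View pics/side0.png

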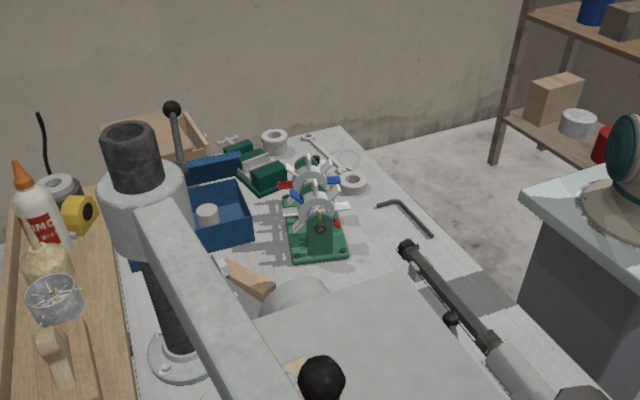

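View pics/top0.png

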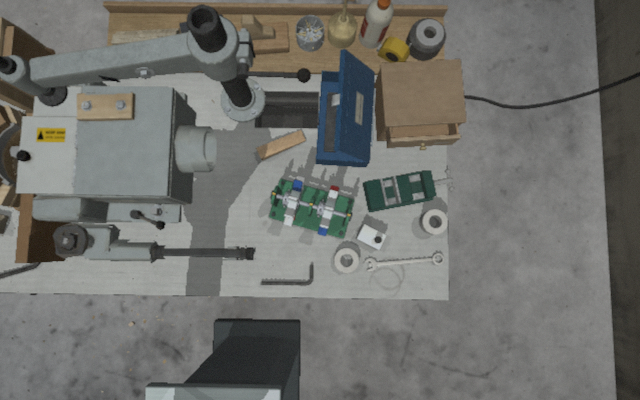

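The top view shows the tally at about (312,207), with the block at (372,235), the ring at (346,260) and the wedge at (281,145). The side view shows the wheels near (312,190). Next I'll enlarge both and find the stand's pose.

```bash
cat > h.py <<'E'
import numpy as np,cv2
def proj(im,P):
    return cv2.projectPoints(np.array(P,float).reshape(-1,3),im["rvec"],im["tvec"],im["K"],None)[0].reshape(-1,2)
def ray(im,uv,z):
    R=cv2.Rodrigues(im["rvec"])[0]; C=-R.T@im["tvec"]
    out=[]
    for u,v in np.atleast_2d(uv):
        d=R.T@np.linalg.inv(im["K"])@[u,v,1]; out.append(C+d*(z-C[2])/d[2])
    return np.array(out)
E
python3 - <<'E'
import pickle; from h import *
d=pickle.load(open("d0.pkl","rb"))
t=d["top"]; p=t["pixels"]
for n in d: R=cv2.Rodrigues(d[n]["rvec"])[0]; print(n,"C",-R.T@d[n]["tvec"])
print(proj(t,[[0,0,0],[.3,0,0],[0.3,.3,0]]))
h=cv2.cvtColor(p,cv2.COLOR_BGR2HSV)
m=cv2.inRange(h,(60,90,20),(90,255,255)); m[:,:262]=0; m[:,357:]=0;m[:170]=0;m[250:]=0
pts=cv2.findNonZero(m); r=cv2.minAreaRect(pts); b=cv2.boxPoints(r); print(r); print(ray(t,b,.012).round(3), ray(t,[r[0]],.012))
a=cv2.resize(p[165:285,255:405],None,fx=4,fy=4,interpolation=cv2.INTER_CUBIC)
s=cv2.resize(d["side"]["pixels"][140:270,260:380],None,fx=4,fy=4,interpolation=cv2.INTER_CUBIC)
cv2.imwrite("pics/t1.png",a); cv2.imwrite("pics/s1.png",s)
for n,uv in dict(block=(372,235),ring=(346,260),wedge=(281,145)).items(): print(n,ray(t,[uv],.02).round(3))
E
```

```text
side C [0.83917911 0.42183876 0.59457075]
top C [ 0.48892938 -0.23675799  0.94031128]
[[209.36545759 454.78036593]
 [214.67061564 321.87828107]
 [ 89.44838608 319.63126007]]
((309.9056396484375, 207.83018493652344), (79.39440155029297, 39.559837341308594), 15.945395469665527)
[[ 0.554 -0.118  0.012]
 [ 0.648 -0.142  0.012]
 [ 0.597 -0.328  0.012]
 [ 0.505 -0.302  0.012]] [[ 0.57572815 -0.22266532  0.012     ]]
block [[ 0.512 -0.372  0.02 ]]
ring [[ 0.452 -0.31   0.02 ]]
wedge [[ 0.728 -0.15   0.02 ]]
```

View pics/t1.png

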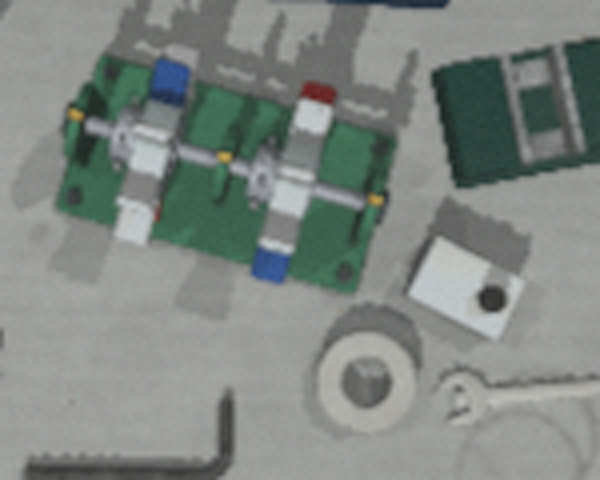

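View pics/s1.png

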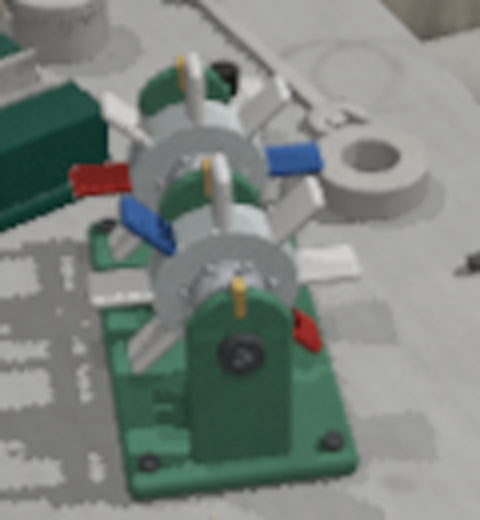

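Right wheel: red lies on the far side, level, and blue on the near side, so it reads +2 clicks. It needs 2 clicks with its top coming toward the robot.

Left wheel: blue is upper-far and red is lower-near, so it reads +5. It needs 3 clicks with its top going away.

Next I'll refine the pose from the pointers and check how high the rod is along my path.

Run:
```python
import pickle; from h import *
d=pickle.load(open("d0.pkl","rb")); t,s=d["top"],d["side"]
P=[(273.75,193.75),(311.25,204.25),(348.75,215.0)]
X=ray(t,P,.104); print(X.round(4), "yaw",np.degrees(np.arctan2(-(X[0]-X[2])[0],(X[0]-X[2])[1])))
# side view pointers: left(cheek +85) top, mid, right tops
S=[(260+238/4,140+282/4),(260+207/4,140+162/4),(260+182/4,140+60/4)]
print(ray(s,S,.106).round(4))
def tri(a,b):
    Pm=lambda im:im["K"]@np.c_[cv2.Rodrigues(im["rvec"])[0],im["tvec"]]
    x=cv2.triangulatePoints(Pm(t),Pm(s),np.array(a,float),np.array(b,float)); return (x[:3]/x[3]).ravel().round(3)
print("rod tip",tri((251,253),(404,245)))
print("tcp",proj(t,[[.259,.514,.231]]),proj(s,[[.259,.514,.231],[0,0,.3],[.3,0,.23]]))
```

```text
[[ 0.5968 -0.1444  0.104 ]
 [ 0.575  -0.2269  0.104 ]
 [ 0.5528 -0.3088  0.104 ]] yaw -14.984030622463727
[[ 0.5976 -0.144   0.106 ]
 [ 0.576  -0.2256  0.106 ]
 [ 0.554  -0.3064  0.106 ]]
rod tip [ 0.467 -0.087  0.029]
tcp [[-106.6667727   366.19583532]] [[1175.82122507  483.77858096]
 [ 717.95004184   58.81697664]
 [ 552.59215285  143.23163276]]
```

send_rows(
  increments=[
    {"gripper": 1, "linear": [0.0, 0, 0.03], "delta_rot": [0, 0, 0]},
    {"gripper": 1, "linear": [0.01, -0.03, 0.06], "delta_rot": [0, 0, 0]},
    {"gripper": 1, "linear": [0.01, -0.07, 0.07], "delta_rot": [0, 0, 0]},
    {"gripper": 1, "linear": [0.02, -0.11, 0.07], "delta_rot": [0, 0, 0]},
    {"gripper": 1, "linear": [0.02, -0.15, 0.07], "delta_rot": [0, 0, 0]},
    {"gripper": 1, "linear": [0.02, -0.19, 0.07], "delta_rot": [0, 0, 0]},
    {"gripper": 1, "linear": [0.02, -0.23, 0.07], "delta_rot": [0, 0, 0]},
    {"gripper": 1, "linear": [0.02, -0.27, 0.07], "delta_rot": [0, 0, 0]},
  ],
)

```text
clock: 0.9
position: [0.2782, 0.2419, 0.301]
ee_rot: [-0.0, 0.231, 0.973, -0.0]
contact_force: [1.0, 0.0, 0.2]
width: 0.0001
gripper_force: 0.0
```

send_rows(
  increments=[
    {"gripper": 1, "linear": [0.0, -0.04, 0.0], "delta_rot": [0, 0, 0]},
    {"gripper": 1, "linear": [0.0, -0.08, 0.0], "delta_rot": [0, 0, 0]},
    {"gripper": 1, "linear": [0.0, -0.12, 0.0], "delta_rot": [0, 0, 0]},
    {"gripper": 1, "linear": [0.0, -0.16, 0.0], "delta_rot": [0, 0, 0]},
    {"gripper": 1, "linear": [0.0, -0.2, 0.0], "delta_rot": [0, 0, 0]},
    {"gripper": 1, "linear": [0.0, -0.24, 0.0], "delta_rot": [0, 0, 0]},
    {"gripper": 1, "linear": [0.01, -0.28, 0.0], "delta_rot": [0, 0, 0]},
    {"gripper": 1, "linear": [0.02, -0.32, 0.0], "delta_rot": [0, 0, 0]},
  ],
)

```text
clock: 1.7
position: [0.2982, -0.078, 0.3014]
ee_rot: [0.0, 0.232, 0.973, 0.0]
contact_force: [0.9, 1.2, 0.0]
width: -0.0003
gripper_force: 0.0
```

send_rows(
  increments=[
    {"gripper": 1, "linear": [0.03, -0.02, 0.0], "delta_rot": [0, 0, 0.05]},
    {"gripper": 1, "linear": [0.07, -0.04, 0.0], "delta_rot": [0, 0, 0.1]},
    {"gripper": 1, "linear": [0.11, -0.06, -0.01], "delta_rot": [0, 0, 0.15]},
    {"gripper": 1, "linear": [0.15, -0.08, -0.03], "delta_rot": [0, 0, 0.206]},
    {"gripper": 1, "linear": [0.19, -0.1, -0.05], "delta_rot": [0, 0, 0.206]},
    {"gripper": 1, "linear": [0.22, -0.1, -0.08], "delta_rot": [0, 0, 0.206]},
    {"gripper": 1, "linear": [0.235, -0.1, -0.11], "delta_rot": [0, 0, 0.206]},
    {"gripper": 1, "linear": [0.24, -0.1, -0.13], "delta_rot": [0, 0, 0.206]},
  ],
)

```text
clock: 2.5
position: [0.5394, -0.1762, 0.168]
ee_rot: [-0.002, 0.13, 0.992, 0.001]
contact_force: [-0.8, -0.3, -0.0]
width: -0.0005
gripper_force: 0.0
```

Run:
```python
from rig import get_state, optics
from h import *
s=get_state(); print(s["clock"],s["position"],s["ee_rot"],s["contact_force"])
a=cv2.resize(optics.get_image("top")["pixels"][165:285,255:405],None,fx=3,fy=3)
b=cv2.resize(optics.get_image("side")["pixels"][110:270,260:400],None,fx=3,fy=3)
w=optics.get_image("wrist")["pixels"]
o=np.zeros((480,870,3),np.uint8); o[:360,:450]=a; o[:480,450:]=b
cv2.imwrite("pics/c2.png",cv2.resize(o,(800,441)))
```

```text
2.5 [ 0.53940775 -0.17619309  0.1680367 ] [-1.66365488e-03  1.29858711e-01  9.91530845e-01  7.28742748e-04] [-0.80258476 -0.2878303  -0.00990848]
```

View pics/c2.png

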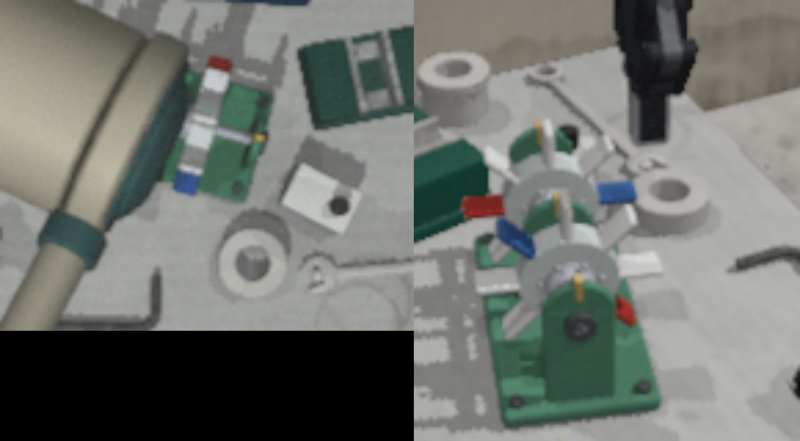

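The side view shows the shut fingertip at (648,130), upright and on the robot side, above the teeth. Both wheels are still as first read. I'll place it just in front of the left wheel's upright tooth.

send_rows(
  increments=[
    {"gripper": 1, "linear": [0.013, -0.002, 0], "delta_rot": [0, 0, 0]},
    {"gripper": 1, "linear": [0.026, -0.004, 0.0], "delta_rot": [0, 0, 0]},
    {"gripper": 1, "linear": [0.026, -0.004, -0.01], "delta_rot": [0, 0, 0]},
    {"gripper": 1, "linear": [0.026, -0.004, -0.02], "delta_rot": [0, 0, 0]},
    {"gripper": 1, "linear": [0.026, -0.004, -0.03], "delta_rot": [0, 0, 0]},
    {"gripper": 1, "linear": [0.026, -0.004, -0.03], "delta_rot": [0, 0, 0]},
    {"gripper": 1, "linear": [0.026, -0.004, -0.03], "delta_rot": [0, 0, 0]},
  ],
)

```text
clock: 3.35
position: [0.5642, -0.1803, 0.1408]
ee_rot: [-0.001, 0.13, 0.992, 0.0]
contact_force: [-0.0, -0.4, -0.3]
width: 0.0004
gripper_force: 0.0
```

send_rows(
  increments=[
    {"gripper": 1, "linear": [0, 0, -0.01], "delta_rot": [0, 0, 0]},
    {"gripper": 1, "linear": [0, 0, -0.02], "delta_rot": [0, 0, 0]},
    {"gripper": 1, "linear": [0, 0, -0.02], "delta_rot": [0, 0, 0]},
  ],
)

```text
clock: 3.65
position: [0.5635, -0.18, 0.1195]
ee_rot: [-0.002, 0.13, 0.992, 0.001]
contact_force: [-0.7, 0.3, -0.9]
width: 0.0001
gripper_force: 0.0
```

```bash
cat >> h.py <<'E'
def snap(name):
    from rig import get_state, optics
    s=get_state(); print(s["clock"],s["position"].round(4),s["contact_force"].round(2))
    im=optics.get_image("side")
    cv2.imwrite(f"pics/{name}.png",cv2.resize(im["pixels"][130:255,260:380],None,fx=4,fy=4,interpolation=cv2.INTER_CUBIC))
    h=cv2.cvtColor(im["pixels"],cv2.COLOR_BGR2HSV)
    red=cv2.inRange(h,(0,150,60),(8,255,255))|cv2.inRange(h,(172,150,60),(180,255,255)); blue=cv2.inRange(h,(108,130,50),(125,255,255))
    for n,m in(("red",red),("blue",blue)):
        m=m.copy(); m[:130]=0;m[255:]=0;m[:,:268]=0;m[:,380:]=0
        k,_,st,c=cv2.connectedComponentsWithStats(m)
        print(n,[(c[i].round(1).tolist(),int(st[i,4])) for i in range(1,k) if st[i,4]>6])
    ey=np.array([.257,.966,0]);ex=np.array([.966,-.257,0])
    for w,c in(("L",[.586,-.187,.074]),("R",[.565,-.264,.074])):
        print(w,"tooth px by clicks",[proj(im,c+.05*(np.sin(a)*ex+np.cos(a)*np.array([0,0,1])))[0].round(0).tolist() for a in np.arange(8)*np.pi/4])
E
python3 -c "import h;h.snap('c3')"
```

```text
3.65 [ 0.5635 -0.18    0.1195] [-0.72  0.26 -0.87]
red [([284.8, 184.3], 96), ([336.3, 222.8], 40)]
blue [([337.9, 179.4], 18), ([296.7, 196.2], 90)]
L tooth px by clicks [[315.0, 185.0], [294.0, 195.0], [287.0, 212.0], [296.0, 227.0], [316.0, 231.0], [336.0, 223.0], [345.0, 206.0], [336.0, 190.0]]
R tooth px by clicks [[309.0, 159.0], [289.0, 168.0], [282.0, 185.0], [291.0, 200.0], [310.0, 204.0], [329.0, 196.0], [336.0, 180.0], [328.0, 164.0]]
```

View pics/c3.png

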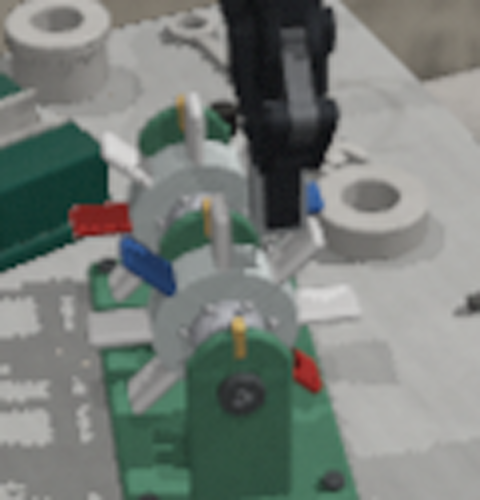

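The fingertip at (283,225) sits between the upright tooth (222,225) and the next one back. The red pixels match left = 5 and right = 2. First stroke.

send_rows(
  increments=[
    {"gripper": 1, "linear": [0.006, -0.0015, 0], "delta_rot": [0, 0, 0]},
    {"gripper": 1, "linear": [0.012, -0.003, 0], "delta_rot": [0, 0, 0]},
    {"gripper": 1, "linear": [0.018, -0.005, 0], "delta_rot": [0, 0, 0]},
    {"gripper": 1, "linear": [0.024, -0.0065, 0], "delta_rot": [0, 0, 0]},
    {"gripper": 1, "linear": [0.03, -0.008, 0], "delta_rot": [0, 0, 0]},
    {"gripper": 1, "linear": [0.036, -0.0095, 0], "delta_rot": [0, 0, 0]},
    {"gripper": 1, "linear": [0.04, -0.0105, 0], "delta_rot": [0, 0, 0]},
    {"gripper": 1, "linear": [0.04, -0.0105, 0], "delta_rot": [0, 0, 0]},
  ],
)

```text
clock: 4.5
position: [0.6061, -0.1914, 0.1215]
ee_rot: [0.001, 0.13, 0.992, -0.0]
contact_force: [0.4, -1.5, -0.1]
width: -0.0001
gripper_force: 0.0
```

```bash
python3 -c "import h;h.snap('c4')"|head -3
```

```text
4.5 [ 0.6061 -0.1914  0.1215] [ 0.36 -1.46 -0.12]
red [([284.7, 184.4], 94), ([341.3, 206.1], 101)]
blue [([333.1, 179.6], 81), ([289.5, 211.7], 110)]
```

View pics/c4.png

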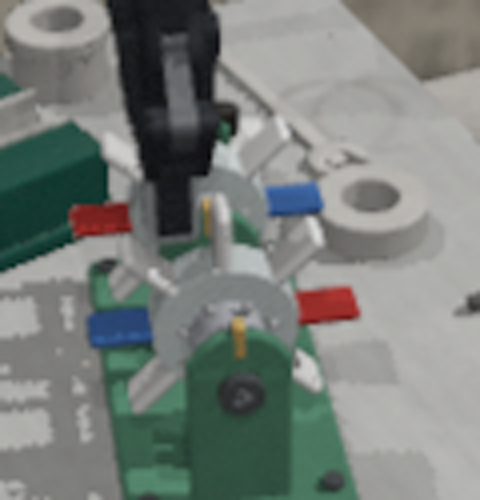

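That moved the left wheel exactly one click: red is now level on the near side and blue on the far side. I'll lift, go back and repeat.

send_rows(
  increments=[
    {"gripper": 1, "linear": [0, 0, 0.013], "delta_rot": [0, 0, 0]},
    {"gripper": 1, "linear": [0, 0, 0.025], "delta_rot": [0, 0, 0]},
    {"gripper": 1, "linear": [-0.013, 0.0035, 0.025], "delta_rot": [0, 0, 0]},
    {"gripper": 1, "linear": [-0.026, 0.007, 0.025], "delta_rot": [0, 0, 0]},
    {"gripper": 1, "linear": [-0.04, 0.0105, 0.025], "delta_rot": [0, 0, 0]},
    {"gripper": 1, "linear": [-0.04, 0.0105, 0.025], "delta_rot": [0, 0, 0]},
    {"gripper": 1, "linear": [-0.04, 0.0105, 0.012], "delta_rot": [0, 0, 0]},
    {"gripper": 1, "linear": [-0.04, 0.0105, 0.0], "delta_rot": [0, 0, 0]},
  ],
)

```text
clock: 5.35
position: [0.5658, -0.1809, 0.1212]
ee_rot: [0.001, 0.13, 0.992, -0.0]
contact_force: [0.5, 0.1, 0.4]
width: 0.0001
gripper_force: 0.0
```

send_rows(
  increments=[
    {"gripper": 1, "linear": [0.006, -0.0015, 0], "delta_rot": [0, 0, 0]},
    {"gripper": 1, "linear": [0.012, -0.003, 0], "delta_rot": [0, 0, 0]},
    {"gripper": 1, "linear": [0.018, -0.005, 0], "delta_rot": [0, 0, 0]},
    {"gripper": 1, "linear": [0.024, -0.0065, 0], "delta_rot": [0, 0, 0]},
    {"gripper": 1, "linear": [0.03, -0.008, 0], "delta_rot": [0, 0, 0]},
    {"gripper": 1, "linear": [0.036, -0.0095, 0], "delta_rot": [0, 0, 0]},
    {"gripper": 1, "linear": [0.04, -0.0105, 0], "delta_rot": [0, 0, 0]},
    {"gripper": 1, "linear": [0.04, -0.0105, 0], "delta_rot": [0, 0, 0]},
  ],
)

```text
clock: 6.15
position: [0.6062, -0.1915, 0.1217]
ee_rot: [0.001, 0.13, 0.992, -0.0]
contact_force: [-0.1, 0.1, 0.5]
width: 0.0004
gripper_force: 0.0
```

```bash
python3 -c "import h;h.snap('c5')"|head -3
```

```text
6.15 [ 0.6062 -0.1915  0.1217] [-0.06  0.08  0.53]
red [([284.7, 184.4], 95), ([333.7, 191.9], 107)]
blue [([333.1, 179.6], 81), ([297.0, 225.9], 72)]
```

Left is at 7 (red at (334,192)). One more stroke.

send_rows(
  increments=[
    {"gripper": 1, "linear": [0, 0, 0.013], "delta_rot": [0, 0, 0]},
    {"gripper": 1, "linear": [0, 0, 0.025], "delta_rot": [0, 0, 0]},
    {"gripper": 1, "linear": [-0.013, 0.0035, 0.025], "delta_rot": [0, 0, 0]},
    {"gripper": 1, "linear": [-0.026, 0.007, 0.025], "delta_rot": [0, 0, 0]},
    {"gripper": 1, "linear": [-0.04, 0.0105, 0.025], "delta_rot": [0, 0, 0]},
    {"gripper": 1, "linear": [-0.04, 0.0105, 0.025], "delta_rot": [0, 0, 0]},
    {"gripper": 1, "linear": [-0.04, 0.0105, 0.012], "delta_rot": [0, 0, 0]},
    {"gripper": 1, "linear": [-0.04, 0.0105, 0.0], "delta_rot": [0, 0, 0]},
  ],
)

```text
clock: 7.0
position: [0.5658, -0.1809, 0.1212]
ee_rot: [0.001, 0.13, 0.992, -0.0]
contact_force: [0.6, -0.1, -0.2]
width: 0.0002
gripper_force: 0.0
```

send_rows(
  increments=[
    {"gripper": 1, "linear": [0.006, -0.0015, 0], "delta_rot": [0, 0, 0]},
    {"gripper": 1, "linear": [0.012, -0.003, 0], "delta_rot": [0, 0, 0]},
    {"gripper": 1, "linear": [0.018, -0.005, 0], "delta_rot": [0, 0, 0]},
    {"gripper": 1, "linear": [0.024, -0.0065, 0], "delta_rot": [0, 0, 0]},
    {"gripper": 1, "linear": [0.03, -0.008, 0], "delta_rot": [0, 0, 0]},
    {"gripper": 1, "linear": [0.036, -0.0095, 0], "delta_rot": [0, 0, 0]},
    {"gripper": 1, "linear": [0.04, -0.0105, 0], "delta_rot": [0, 0, 0]},
    {"gripper": 1, "linear": [0.04, -0.0105, 0], "delta_rot": [0, 0, 0]},
  ],
)

```text
clock: 7.8
position: [0.6062, -0.1915, 0.1217]
ee_rot: [0.001, 0.13, 0.992, -0.0]
contact_force: [-0.2, -0.1, 0.9]
width: -0.0002
gripper_force: 0.0
```

```bash
python3 -c "import h;h.snap('c6')"|head -3
```

```text
7.8 [ 0.6062 -0.1915  0.1217] [-0.2  -0.09  0.94]
red [([314.7, 187.4], 62), ([284.7, 184.4], 95)]
blue [([333.1, 179.6], 81)]
```

Left is at 8 (red upright at (315,187)). I'll lift and shift over to the far side of the right wheel's upright tooth.

send_rows(
  increments=[
    {"gripper": 1, "linear": [0, 0, 0.013], "delta_rot": [0, 0, 0]},
    {"gripper": 1, "linear": [0, 0, 0.026], "delta_rot": [0, 0, 0]},
    {"gripper": 1, "linear": [-0.005, -0.019, 0.026], "delta_rot": [0, 0, 0]},
    {"gripper": 1, "linear": [-0.01, -0.039, 0.026], "delta_rot": [0, 0, 0]},
    {"gripper": 1, "linear": [-0.015, -0.058, 0.026], "delta_rot": [0, 0, 0]},
    {"gripper": 1, "linear": [-0.0195, -0.0775, 0.026], "delta_rot": [0, 0, 0]},
    {"gripper": 1, "linear": [-0.0195, -0.0775, 0.012], "delta_rot": [0, 0, 0]},
    {"gripper": 1, "linear": [-0.0195, -0.0775, 0.0], "delta_rot": [0, 0, 0]},
  ],
)

```text
clock: 8.65
position: [0.5852, -0.2686, 0.1209]
ee_rot: [0.0, 0.131, 0.991, 0.0]
contact_force: [-0.6, 1.2, 0.1]
width: -0.0002
gripper_force: 0.0
```

send_rows(
  increments=[
    {"gripper": 1, "linear": [-0.006, 0.0015, 0], "delta_rot": [0, 0, 0]},
    {"gripper": 1, "linear": [-0.012, 0.003, 0], "delta_rot": [0, 0, 0]},
    {"gripper": 1, "linear": [-0.018, 0.005, 0], "delta_rot": [0, 0, 0]},
    {"gripper": 1, "linear": [-0.024, 0.0065, 0], "delta_rot": [0, 0, 0]},
    {"gripper": 1, "linear": [-0.03, 0.008, 0], "delta_rot": [0, 0, 0]},
    {"gripper": 1, "linear": [-0.036, 0.0095, 0], "delta_rot": [0, 0, 0]},
    {"gripper": 1, "linear": [-0.041, 0.011, 0], "delta_rot": [0, 0, 0]},
    {"gripper": 1, "linear": [-0.041, 0.011, 0], "delta_rot": [0, 0, 0]},
  ],
)

```text
clock: 9.45
position: [0.5431, -0.257, 0.1214]
ee_rot: [-0.001, 0.13, 0.992, 0.0]
contact_force: [-0.3, -0.3, -0.0]
width: 0.0001
gripper_force: 0.0
```

```bash
python3 -c "import h;h.snap('c7')"|head -3
```

```text
9.45 [ 0.5431 -0.257   0.1214] [-0.27 -0.31 -0.04]
red [([291.3, 169.8], 72), ([314.8, 187.5], 63)]
blue []
```

View pics/c7.png

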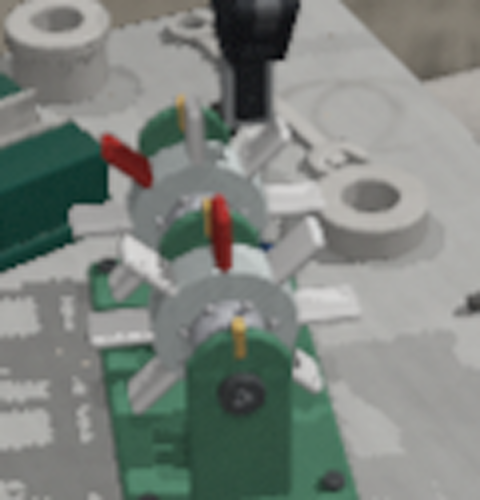

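The left wheel's red tooth is upright (222,230). The right wheel is at 1, with red upper-far at (125,160), and the finger is clear. One more stroke on the right.

send_rows(
  increments=[
    {"gripper": 1, "linear": [0, 0, 0.013], "delta_rot": [0, 0, 0]},
    {"gripper": 1, "linear": [0, 0, 0.026], "delta_rot": [0, 0, 0]},
    {"gripper": 1, "linear": [0.013, -0.0035, 0.026], "delta_rot": [0, 0, 0]},
    {"gripper": 1, "linear": [0.026, -0.007, 0.026], "delta_rot": [0, 0, 0]},
    {"gripper": 1, "linear": [0.041, -0.011, 0.026], "delta_rot": [0, 0, 0]},
    {"gripper": 1, "linear": [0.041, -0.011, 0.026], "delta_rot": [0, 0, 0]},
    {"gripper": 1, "linear": [0.041, -0.011, 0.012], "delta_rot": [0, 0, 0]},
    {"gripper": 1, "linear": [0.041, -0.011, 0.0], "delta_rot": [0, 0, 0]},
  ],
)

```text
clock: 10.3
position: [0.5844, -0.2681, 0.1206]
ee_rot: [-0.0, 0.13, 0.992, 0.0]
contact_force: [0.2, -0.6, 0.3]
width: 0.0
gripper_force: 0.0
```

send_rows(
  increments=[
    {"gripper": 1, "linear": [-0.006, 0.0015, 0], "delta_rot": [0, 0, 0]},
    {"gripper": 1, "linear": [-0.012, 0.003, 0], "delta_rot": [0, 0, 0]},
    {"gripper": 1, "linear": [-0.018, 0.005, 0], "delta_rot": [0, 0, 0]},
    {"gripper": 1, "linear": [-0.024, 0.0065, 0], "delta_rot": [0, 0, 0]},
    {"gripper": 1, "linear": [-0.03, 0.008, 0], "delta_rot": [0, 0, 0]},
    {"gripper": 1, "linear": [-0.036, 0.0095, 0], "delta_rot": [0, 0, 0]},
    {"gripper": 1, "linear": [-0.041, 0.011, 0], "delta_rot": [0, 0, 0]},
    {"gripper": 1, "linear": [-0.041, 0.011, 0], "delta_rot": [0, 0, 0]},
  ],
)

```text
clock: 11.1
position: [0.543, -0.257, 0.1214]
ee_rot: [-0.001, 0.13, 0.991, 0.0]
contact_force: [0.2, 0.2, 1.1]
width: -0.0001
gripper_force: 0.0
```

send_rows(
  increments=[
    {"gripper": 1, "linear": [0, 0, 0.015], "delta_rot": [0, 0, 0]},
    {"gripper": 1, "linear": [0, 0, 0.035], "delta_rot": [0, 0, 0]},
    {"gripper": 1, "linear": [-0.01, 0, 0.06], "delta_rot": [0, 0, 0]},
    {"gripper": 1, "linear": [-0.03, 0, 0.08], "delta_rot": [0, 0, 0]},
    {"gripper": 1, "linear": [-0.06, 0, 0.1], "delta_rot": [0, 0, 0]},
    {"gripper": 1, "linear": [-0.1, 0, 0.1], "delta_rot": [0, 0, 0]},
    {"gripper": 1, "linear": [-0.12, 0, 0.1], "delta_rot": [0, 0, 0]},
    {"gripper": 1, "linear": [-0.12, 0, 0.1], "delta_rot": [0, 0, 0]},
  ],
)

```text
clock: 11.9
position: [0.4218, -0.257, 0.2218]
ee_rot: [-0.0, 0.131, 0.991, -0.0]
contact_force: [0.1, -0.0, -0.6]
width: -0.0
gripper_force: 0.0
```

```bash
python3 -c "import h;h.snap('c8')"
```

```text
11.9 [ 0.4218 -0.257   0.2218] [ 0.07 -0.02 -0.56]
red [([308.4, 161.9], 55), ([314.7, 187.4], 62)]
blue []
L tooth px by clicks [[315.0, 185.0], [294.0, 195.0], [287.0, 212.0], [296.0, 227.0], [316.0, 231.0], [336.0, 223.0], [345.0, 206.0], [336.0, 190.0]]
R tooth px by clicks [[309.0, 159.0], [289.0, 168.0], [282.0, 185.0], [291.0, 200.0], [310.0, 204.0], [329.0, 196.0], [336.0, 180.0], [328.0, 164.0]]
```

View pics/c8.png

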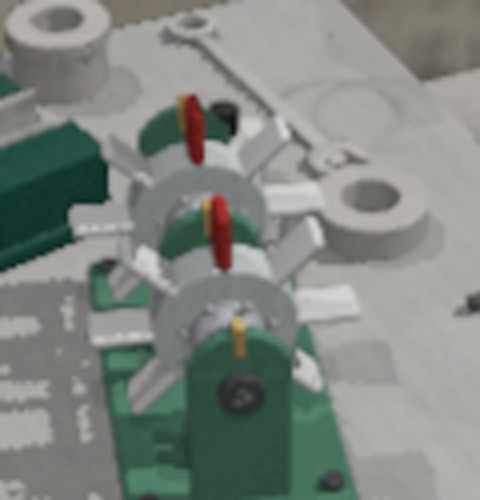

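Both red teeth stand upright by their pointers, at (195,130) and (222,230). The ring hasn't moved and the arm is clear, so I'll hand it in.

```bash
python3 -c "from rig import sign_off;print(sign_off())"
```

```text
the job is handed in; nothing more can be done
None
```

Both thumbwheels rest with the red tooth straight up (left moved 3 clicks away from the robot, right 2 clicks toward it), the arm touches nothing, I steered clear of the block, wedge and ring, and the job was handed in at about 12 s.

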